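# Load the tube block and hold the carrier up level

## Task

Set the loose tube block, the one that matches the block already in the white carrier, gently into the carrier's empty pocket, press it fully home so that it sits flush with its neighbour, and let go of it. Then take the carrier by its upright handle, lift it straight up at least 10 cm clear of the bench, and keep it level and steady with both blocks in it. Finish while still holding it in the air, and leave the wide block, bottle, dishes and slide box where they are.

Things in the scene. Friction and masses are not known exactly. Their poses are not given: they have to be found in the camera images.
- carrier: Loose white plastic carrier, about 0.22 kg empty: a base plate 84 (its x) by 184 (its y) by 20 mm with two rectangular pockets, 12 mm deep, one on each side of an upright central handle. Origin: centre of the underside; z up. It stands on the bench with its long y axis within 0.6 rad of world y.
- handle (a point): Centre of the handle's grip bar, on the carrier's centre line 86 mm above its underside. The bar is 14 mm thick (carrier y), 64 mm long (carrier x) and 28 mm high, from 72 to 100 mm above the carrier's underside, on a stem 8 by 44 mm. Pinch it across carrier y; seated blocks rise to 56 mm above the underside.
- empty_pocket (a point): Centre of the floor of the empty pocket, at carrier (0, +50, 8) mm. The pocket is 47 (carrier x) by 63 (carrier y) mm and 12 mm deep, floor 8 mm and rim 20 mm above the carrier's underside, with 3 mm chamfers at the rim. Same axes as the carrier.
- full_pocket (a point): The same for the pocket that already holds a block, at carrier (0, -50, 8) mm.
- block: The loose tube block to be loaded: plain aluminium, 44 (its x) by 60 (its y) by 48 mm high, twelve (3 x 4) small dark round wells in its top (drawn only: the top is flat), about 0.2 kg, standing upright on the bench. Origin: centre of the underside; z up. It fits the pocket with its x along carrier x, either way round (a half turn makes no difference).
- seated_block: An identical block (44 x 60 x 48 mm), loose but already fully seated in the carrier's other pocket. Origin: centre of the underside.
- wide_block: Bystander: a wider, lower aluminium block, 66 x 66 x 30 mm, sixteen (4 x 4) small dark wells, standing on the bench; it may stand nearer to or farther from the robot than the block to be loaded. Origin: centre of the underside.
- bottle: Bystander: capped bottle, 60 mm diameter, 82 mm high. Origin: centre of the underside.
- dishes: Bystander: stack of three culture dishes, 90 mm diameter, 45 mm high. Origin: centre of the underside.
- slide_box: Bystander: flat box for glass slides, 51 x 86 x 34 mm. Origin: centre of the underside.
There are look-alikes about, which are no part of the job. Leave any blue or pink look-alike of the seated_block alone. What is shaped like the block but green is not meant.

How it is judged:
By the outcome, as a careful person would: the job done as asked, in the order asked, and still so for the second after the job is handed in, while the arm keeps its last pose, push and grip.
It also fails if it takes over 64 s, if anything falls off the work surface, if the arm or the gripper's body presses on something with over 40 N, if the wrist force passes 120 N, or if a joint passes its speed limit or range.

## Robot

A 6-joint arm with a two-finger parallel gripper is mounted at the origin on the work surface. World frame = base frame: x ahead of the robot, y to its left, z up, the work surface at z = 0. Lengths are in m, angles in degrees, forces in N, time in s.
With the tool pointing down it reaches from about 0.325 to 0.85 m from the base axis. Payload 15.5 kg.
Tool frame: the origin (TCP) lies midway between the tips of the shut fingers; the grasp point (between the pads) lies robot.grip_point_offset behind it (robot.grip_point_offset is the distance from the TCP to the grasp point, in m); x points along the fingers, z is the direction in which the jaws open and shut, and the axes are right-handed (so a half turn about x gives the same grasp; the last joint's range is limited). The gripper opens to 91 mm and grips with 3 to 60 N. Pads are 32 mm wide; open, the fingers measure 118 mm over their backs; the gripper's body (76 mm by 178 mm) begins 60 mm behind the grasp point.
Start: joints at [63.57, 28.281, 77.091, -0, 74.628, -5.472], TCP at [0.224, 0.584, 0.214] pointing down, gripper open.
Joint ranges: [-166.48, 166.48], [-47.26, 123.95], [12.59, 153.08], [-70.14, 250.14], [6.76, 159.57], [-176.63, 176.63]. Speed limits (degrees/s): [108.29, 108.29, 147.25, 172.46, 172.46, 172.46].

## Interface

Orientations are given as a 3x3 rotation matrix whose columns are the frame's x, y, z axes.
In Python, from cell import readout, viewer, sign_off, robot gives the robot as it stands. The module is installed in compiled form; this text tells all that it offers.
- The arm moves only by the tool play_rows, never from a script. Its argument "targets" is text: rows parted by semicolons, each of 4 numbers parted by spaces: the shift along the world's x, y, z in cm, then the turn about the world's z in degrees. In form: tx ty tz spin; .... A call has exactly 8 rows; each row is the pose to reach, as a shift and turn from the pose commanded when the call began; what a row does not reach only later rows make up. A row lasts 1/8 s, in which the tool goes at most 62.5 mm and 10.7 degrees, less where a joint would pass 70% of its speed; a pose out of reach is approached as far as the arm can. A call with a gripper value outside its range is refused whole. "fingers" is the closure, from -1 (fully open) to 1 (shut), set as the call begins (left out, the last holds). The fingers move at their own pace and stop on an object; the grip force is fixed at half the most. Time passes only in rows, so rows that repeat a pose let the fingers close, or fill a call up. It gives the time, the measured TCP pose, the force and the opening at its end, in the units of the state.
- readout.get_obs(): the state, without advancing time (a new reading comes with each control period).
- viewer.capture(name): name is "scene" or "side" or "wrist"; returns a dict with "img" (400x640x3 uint8, red, green, blue), "K" (3x3 intrinsics, pixels), "R" (3x3) and "t" (3): a world point X has camera coordinates R X + t; the wrist camera has in their place "tool_from_camera" (4x4, takes a point from camera to tool coordinates, whose origin is the TCP and whose axes are the tool frame's). Camera axes: x right, y down, z forward; pixel columns grow to the right and rows downward; lengths in m; the calibration is good to about 2 mm. A picture is of the moment at which its call begins: read the wrist's pose just before it. There is no depth.
- sign_off(): hands the job in, once; it reports no verdict.
The state is a dict: "time": time; "joints": joint angles; "joint_velocities": joint speeds; "joint_torque": joint torques, N m; "tool_pos": TCP position; "tcp_rot": TCP orientation; "ft_force": force on the tool from outside, world axes, zero at the start; "torque": the same for the moment, N m; "opening": finger opening in m.
Only numpy, scipy, OpenCV 4.12 (cv2) and the standard library are available. Lean on these libraries where they do the work, as an engineer would, in place of code of your own. Each camera call takes 0.05 s, during which the arm holds its last target.

## Working session

There is one attempt and no reset: what is moved stays moved. The work goes in short steps, Python scripts to look and compute and a tool call to move; the robot and the scene stay as the last step left them, time stands still between calls to the robot, and variables do not carry over. Pictures are saved under pics/ and viewed, and the job is handed in when it is done.

Besides the shell and the picture viewer there is one more tool, called after "Emit:" as name(argument=value, ...) on one line, values as JSON. play_rows: Moves the arm, as the interface text tells. Its arguments: {"type":"object","properties":{"targets":{"type":"string"},"fingers":{"type":"number"}},"required":["targets"]}

```bash
mkdir -p pics; cat > h.py <<'E'
import numpy as np, cv2, pickle
from cell import readout, viewer, sign_off, robot
def snap(name,fn):
    o=readout.get_obs(); c=viewer.capture(name); c['obs']=o
    if name=='wrist':
        T=np.array(c['tool_from_camera']); Rt=np.array(o['tcp_rot']); p=np.array(o['tool_pos'])
        Rwc=Rt@T[:3,:3]; cw=Rt@T[:3,3]+p
        c['Rwc']=Rwc; c['c']=cw
    else:
        R=np.array(c['R']); c['Rwc']=R.T; c['c']=-R.T@np.array(c['t'])
    c['K']=np.array(c['K'])
    cv2.imwrite('pics/'+fn+'.png',cv2.cvtColor(c['img'],cv2.COLOR_RGB2BGR))
    pickle.dump({k:c[k] for k in ('img','K','Rwc','c')},open('pics/'+fn+'.pkl','wb'))
    return c
def load(fn): return pickle.load(open('pics/'+fn+'.pkl','rb'))
def ray(c,uv):
    d=c['Rwc']@np.linalg.solve(c['K'],np.array([uv[0],uv[1],1.])); return c['c'],d/np.linalg.norm(d)
def onplane(c,uv,z):
    o,d=ray(c,uv); return o+d*(z-o[2])/d[2]
def proj(c,X):
    q=c['K']@(c['Rwc'].T@(np.array(X)-c['c'])); return q[:2]/q[2]
def tri(obs):
    A=0;b=0
    for c,uv in obs:
        o,d=ray(c,uv);P=np.eye(3)-np.outer(d,d);A=A+P;b=b+P@o
    X=np.linalg.solve(A,b); return X,[np.linalg.norm(proj(c,X)-uv) for c,uv in obs]
E
python3 - <<'E'
from h import *
o=readout.get_obs()
print({k:np.round(v,3).tolist() for k,v in o.items()}); print(robot.grip_point_offset)
for n in ('scene','side','wrist'):
    c=snap(n,n+'0'); print(n,np.round(c['c'],3),np.round(c['Rwc'],2).tolist())
E
```

```text
{'time': 0.0, 'joints': [63.57, 28.314, 77.127, 0.001, 74.628, -5.471], 'joint_velocities': [0.011, -0.021, -0.04, -0.01, 0.061, -0.032], 'joint_torque': [-0.002, -87.882, -38.184, 0.07, 0.053, -0.0], 'tool_pos': [0.223, 0.583, 0.213], 'tcp_rot': [[-0.001, -0.934, 0.358], [-0.001, 0.358, 0.934], [-1.0, 0.0, -0.001]], 'ft_force': [-0.359, -0.727, 0.219], 'torque': [-0.015, 0.002, -0.009], 'opening': 0.091}
0.0188
scene [0.859 0.564 0.895] [[-0.89, 0.37, -0.28], [0.46, 0.72, -0.52], [0.01, -0.59, -0.81]]
side [ 0.287 -0.565  0.87 ] [[0.9, -0.32, 0.3], [-0.44, -0.66, 0.61], [0.0, -0.68, -0.74]]
wrist [0.144 0.613 0.383] [[0.36, 0.89, 0.28], [0.93, -0.34, -0.11], [-0.0, 0.3, -0.95]]
```

View pics/scene0.png

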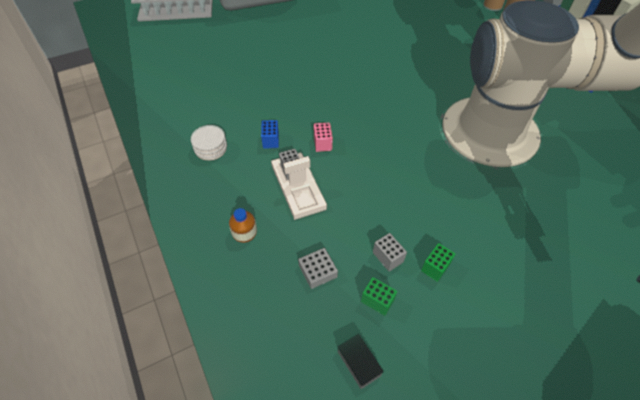

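View pics/side0.png

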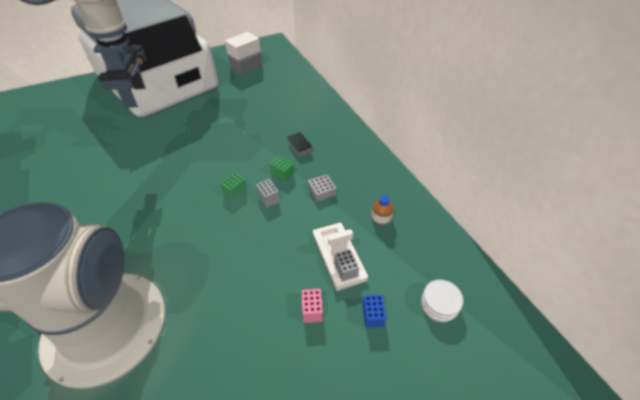

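View pics/wrist0.png

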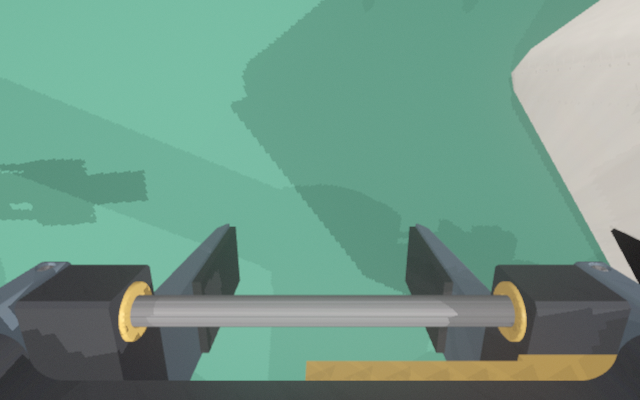

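The scene view shows the carrier at (298,187), with its empty pocket at (304,200). Block candidates in the scene view:
- grey (390,251)
- wide grey (318,267)
- green (380,295) and (438,260)
- blue (270,133)
- pink (323,136)

The small grey one at (390,251), side view (268,192), fits: plain aluminium and 3x4 wells. I'll confirm it in a crop and get rough positions.

```bash
python3 - <<'E'
from h import *
s=load('scene0');d=load('side0')
a=cv2.resize(s['img'][225:315,290:470],None,fx=4.4,fy=4.4,interpolation=cv2.INTER_CUBIC)
cv2.imwrite('pics/crop0.png',a[:,:,::-1])
for n,u,v in [('block',(388,246),(267,186)),('wide',(317,262),(321,184)),('barcenter',(298,168),(341,237)),('greenA',(380,291),(282,164)),('greenB',(439,257),(234,181)),('pink',(322,130),(312,298)),('blue',(270,128),(374,303)),('bottlecap',(239,214),(384,200)),('dishes',(208,134),(442,298)),('slide',(360,357),(300,142))]:
    X,e=tri([(s,u),(d,v)]);print(n,X.round(3),np.round(e,1))
E
```

```text
block [0.491 0.211 0.051] [1.3 1. ]
wide [0.646 0.165 0.033] [1.  0.7]
barcenter [ 0.585 -0.064  0.079] [1.3 1.2]
greenA [0.566 0.29  0.044] [0.5 0.4]
greenB [0.407 0.283 0.045] [0.3 0.2]
pink [ 0.456 -0.174  0.052] [0.3 0.3]
blue [ 0.578 -0.247  0.05 ] [0.2 0.2]
bottlecap [ 0.758 -0.004  0.076] [0.6 0.5]
dishes [ 0.732 -0.305  0.046] [0.7 0.8]
slide [0.668 0.384 0.027] [0.6 0.3]
```

View pics/crop0.png

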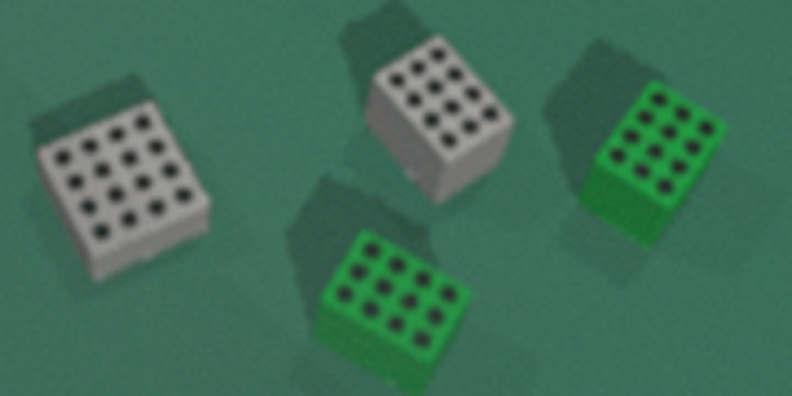

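The crop confirms it: the block at scene (390,251) is grey aluminium with 3x4 wells, while the other grey one is 4x4 and wide. I'll get rough yaws next, then look with the wrist camera.

```bash
python3 - <<'E'
from h import *
s=load('scene0');d=load('side0')
f=lambda p:(290+p[0]/4.4,225+p[1]/4.4)
P=[onplane(s,f(p),.048) for p in [(438,35),(513,122),(445,162),(372,78)]]
print(np.round(P,3)); 
for i in range(4):
    e=P[(i+1)%4]-P[i]; print(np.linalg.norm(e).round(3),np.degrees(np.arctan2(e[1],e[0])).round(1))
b=cv2.resize(s['img'][140:225,255:340],None,fx=6,fy=6,interpolation=cv2.INTER_CUBIC);c=cv2.resize(d['img'][215:300,300:385],None,fx=6,fy=6,interpolation=cv2.INTER_CUBIC)
cv2.imwrite('pics/crop1.png',np.hstack([b,c])[:,:800,::-1] if 0 else cv2.resize(np.hstack([b,c]),(800,400))[:,:,::-1])
E
```

```text
[[0.471 0.182 0.048]
 [0.465 0.242 0.048]
 [0.508 0.245 0.048]
 [0.515 0.188 0.048]]
0.061 95.2
0.043 4.2
0.058 -83.3
0.044 -172.2
```

View pics/crop1.png

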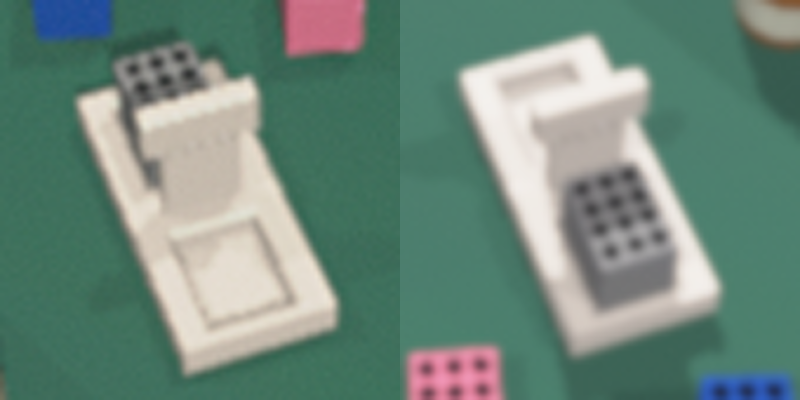

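Emit:
play_rows(targets="4 -6 0 -10;8 -12 0 -20;12 -18 0 -30;16 -24 0 -40;20 -30 0 -50;24 -36 0 -60;27 -41 0 -63;27 -41 0 -63", fingers=-1)

```text
time: 1.15
tool_pos: [0.4945, 0.1715, 0.2139]
tcp_rot: [[0.0, -0.104, 0.995], [-0.0, 0.995, 0.104], [-1.0, -0.0, 0.0]]
ft_force: [1.2, 0.7, 0.5]
opening: 0.0916
```

```bash
python3 - <<'E'
from h import *
o=readout.get_obs(); print({k:np.round(o[k],3).tolist() for k in ('time','tool_pos','tcp_rot','joint_velocities')})
snap('wrist','w1')
E
```

```text
{'time': 1.15, 'tool_pos': [0.494, 0.172, 0.214], 'tcp_rot': [[0.0, -0.104, 0.995], [-0.0, 0.995, 0.104], [-1.0, -0.0, 0.0]], 'joint_velocities': [-44.977, 6.235, -10.211, 0.074, 3.795, -46.149]}
```

View pics/w1.png

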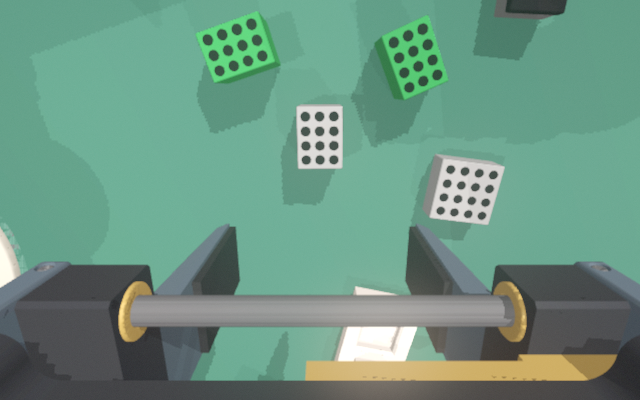

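Emit:
play_rows(targets="0 0 -3 0;0 0 -6 0;0 0 -7 0;0 0 -7 0;0 0 -7 0;0 0 -7 0;0 0 -7 0;0 0 -7 0")

```text
time: 2.2
tool_pos: [0.4936, 0.1737, 0.1441]
tcp_rot: [[0.0, -0.105, 0.994], [0.0, 0.994, 0.105], [-1.0, 0.0, 0.0]]
ft_force: [-0.1, -1.1, -1.0]
opening: 0.0913
```

```bash
cat >> h.py <<'E'
def quad(fn,sel,lo,hi,minA=600):
    c=load(fn);hsv=cv2.cvtColor(c['img'],cv2.COLOR_RGB2HSV)
    m=cv2.inRange(hsv,np.array(lo),np.array(hi)); m=cv2.morphologyEx(m,cv2.MORPH_CLOSE,np.ones((9,9)))
    cs,_=cv2.findContours(m,cv2.RETR_EXTERNAL,cv2.CHAIN_APPROX_NONE)
    for k in cs:
        if cv2.contourArea(k)>minA and cv2.pointPolygonTest(k,sel,False)>0:
            return c,m,k
    return c,m,None
E
python3 - <<'E'
from h import *
c=snap('wrist','w2'); o=c['obs'];print(o['tool_pos'],np.round(o['joint_velocities'],1),o['ft_force'])
for fn,p in (('w1',(320,138)),('w2',(320,110))):
    i=load(fn)['img']; h=cv2.cvtColor(i,cv2.COLOR_RGB2HSV); print([h[y,319].tolist() for y in range(60,200,8)])
E
```

```text
[0.49362682 0.17368268 0.14412583] [ 0.1  0.1 -0.  -0.1 -0.1  0. ] [-0.10456034 -1.1422521  -1.04765481]
[[78, 90, 176], [79, 90, 175], [78, 89, 171], [78, 89, 172], [78, 87, 172], [78, 89, 160], [12, 6, 223], [74, 39, 84], [18, 6, 222], [76, 33, 84], [24, 6, 197], [72, 31, 83], [75, 42, 85], [45, 6, 158], [78, 86, 151], [78, 87, 152], [78, 88, 151], [79, 93, 151]]
[[79, 92, 177], [79, 92, 177], [79, 90, 173], [79, 89, 174], [79, 88, 174], [79, 87, 168], [79, 86, 164], [15, 5, 220], [70, 26, 89], [15, 6, 165], [70, 25, 91], [69, 20, 91], [23, 6, 175], [71, 24, 86], [18, 6, 219], [71, 33, 85], [15, 5, 212], [78, 83, 154]]
```

View pics/w2.png

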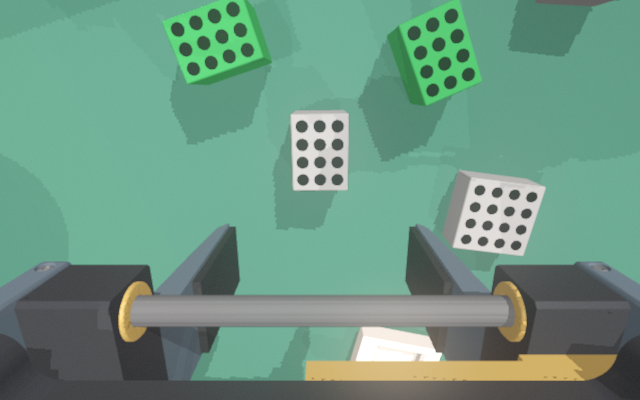

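The w2 view shows the block's top spanning about (291,112) to (348,190), square to the jaws. The wells are sharp, so I'll use them for its centre, yaw and height.

```bash
cat >> h.py <<'E'
def wells(fn,box,vmax=140,amin=25,amax=400):
    c=load(fn);x0,y0,x1,y1=box
    v=cv2.cvtColor(c['img'],cv2.COLOR_RGB2HSV)[y0:y1,x0:x1,2]
    n,l,st,ce=cv2.connectedComponentsWithStats((v<vmax).astype(np.uint8))
    P=[ce[i]+[x0,y0] for i in range(1,n) if amin<st[i,4]<amax and st[i,0]>0 and st[i,1]>0 and st[i,0]+st[i,2]<x1-x0 and st[i,1]+st[i,3]<y1-y0]
    return c,np.array(P)
E
python3 - <<'E'
from h import *
s=load('scene0');d=load('side0')
r={}
for fn,b in (('w1',(299,107,341,167)),('w2',(294,114,347,189))):
    c,P=wells(fn,b); print(fn,len(P),P.mean(0).round(1)); r[fn]=(c,P)
print('w1+w2',tri([(r[f][0],r[f][1].mean(0)) for f in r]))
print('all',tri([(r[f][0],r[f][1].mean(0)) for f in r]+[(s,(290+442/4.4,225+99/4.4))]))
for f in r:
    c,P=r[f]
    W=np.array([onplane(c,p,.048) for p in P]); m=W.mean(0); u,S,vt=np.linalg.svd(W-m); a=vt[0]
    # grid row direction (pairs)
    print(f,m.round(4),S[:2].round(4),'long axis',np.degrees(np.arctan2(a[1],a[0])).round(1)%180)
E
```

```text
w1 12 [319.3 137.9]
w2 12 [319.5 152.9]
w1+w2 (array([0.48778329, 0.2104289 , 0.04526797]), [np.float64(0.03752188074536187), np.float64(0.046662099410682015)])
all (array([0.48740604, 0.21058968, 0.04151635]), [np.float64(0.8141421204449921), np.float64(1.152665084115363), np.float64(0.7622386435592373)])
w1 [0.4878 0.2106 0.048 ] [0.0533 0.0379] long axis 96.9
w2 [0.4877 0.2106 0.048 ] [0.0534 0.0381] long axis 96.6
```

Emit:
play_rows(targets="1 -4 4 0;2 -9 8 0;3.5 -14 9 0;5 -19 9 0;6.5 -24 9 0;8 -28 9 0;8.6 -30 9 0;8.6 -30 9 0")

```text
time: 3.25
tool_pos: [0.5795, -0.1269, 0.2336]
tcp_rot: [[-0.0, -0.104, 0.995], [0.0, 0.995, 0.104], [-1.0, 0.0, -0.0]]
ft_force: [-0.3, 0.5, 0.3]
opening: 0.0912
```

```bash
python3 - <<'E'
from h import *
c=snap('wrist','w3'); o=c['obs'];print(o['tool_pos'],np.round(o['joint_velocities'],1))
E
```

```text
[ 0.57953192 -0.12693555  0.23362799] [ 2.  -1.   1.5  0.4  0.1  0.9]
```

View pics/w3.png

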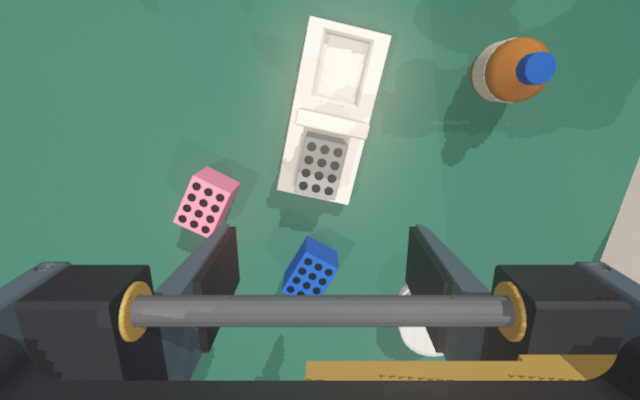

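The w3 view shows the whole carrier: plate corners near (310,16), (391,36), (349,204) and (278,189), the empty pocket around (342,65), and the bar around (332,122). I'll take a second view, shifted, for the heights.

Emit:
play_rows(targets="-2 2 0 -4;-4 4 0 -8;-5 5 0 -12;-5 5 0 -12;-5 5 0 -12;-5 5 0 -12;-5 5 0 -12;-5 5 0 -12")

```text
time: 4.3
tool_pos: [0.5296, -0.0765, 0.2338]
tcp_rot: [[-0.0, 0.104, 0.995], [0.0, 0.995, -0.104], [-1.0, 0.0, -0.0]]
ft_force: [0.0, -0.2, 0.0]
opening: 0.0914
```

```bash
python3 - <<'E'
from h import *
c=snap('wrist','w4'); o=c['obs'];print(o['tool_pos'],np.round(o['joint_velocities'],1),np.round(o['tcp_rot'],3).tolist())
for f in ('w3','w4'):
    c=load(f); i=c['img']
    a=cv2.resize(i[0:220,240:460] if f=='w3' else i[0:300,250:550],(400,400),interpolation=cv2.INTER_CUBIC)
    if f=='w3': A=a
cv2.imwrite('pics/crop2.png',np.hstack([A,a])[:,:,::-1])
E
```

```text
[ 0.52964228 -0.07652402  0.23382308] [ 0.1 -0.1  0.1  0.   0.   0.1] [[-0.0, 0.104, 0.995], [0.0, 0.995, -0.104], [-1.0, 0.0, -0.0]]
```

View pics/crop2.png

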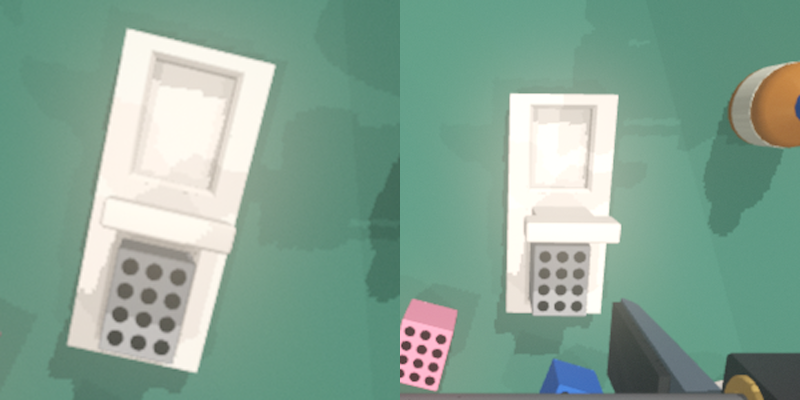

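View pics/w4.png

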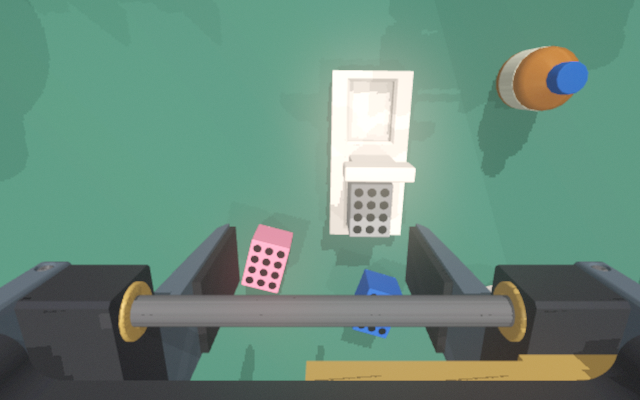

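```bash
python3 - <<'E'
from h import *
V={}
for fn,q,bar,box in (('w3',[(310,16),(391,36),(349,204),(278,189)],[(300,108),(370,124),(367,138),(296,123)],(296,132,348,198)),
              ('w4',[(333,71),(413,72),(401,235),(331,235)],[(345,164),(413,164),(414,180),(345,180)],(349,183,391,235))):
    c=load(fn); hsv=cv2.cvtColor(c['img'],cv2.COLOR_RGB2HSV)
    m=((hsv[...,1]<50)&(hsv[...,2]>150)).astype(np.uint8)
    if fn=='w3': m[:, 420:]=0
    k=max(cv2.findContours(m[:245,250:430].copy(),cv2.RETR_EXTERNAL,cv2.CHAIN_APPROX_NONE)[0],key=cv2.contourArea)[:,0]+[250,0]
    k=k.astype(float); L=[]
    for i in range(4):
        a,b=np.array(q[i],float),np.array(q[(i+1)%4],float); t=(b-a)/np.linalg.norm(b-a); n=np.array([-t[1],t[0]])
        s=(k-a)@t; dd=(k-a)@n; ln=np.linalg.norm(b-a)
        lo,hi=(.1,.9) if i!=1 else (.05,.5)
        if i==2: lo,hi=(.7,.95) if 0 else (.1,.9)
        sel=k[(s>lo*ln)&(s<hi*ln)&(abs(dd)<4)]
        vx,vy,x,y=cv2.fitLine(sel.astype(np.float32),cv2.DIST_HUBER,0,.01,.01).ravel()
        L.append(np.cross([x,y,1],[x+vx,y+vy,1]))
    C=[]
    for i in range(4):
        p=np.cross(L[i-1],L[i]); C.append(p[:2]/p[2])
    c2,P=wells(fn,box,vmax=110,amin=15); 
    print(fn,np.round(C,1).tolist(),len(P),P.mean(0).round(1) if len(P) else 0)
    V[fn]=(c,C,P)
    W=np.array([onplane(c,p,.02) for p in C]); 
    for i in range(4):
        e=W[(i+1)%4]-W[i]; print('  edge',np.linalg.norm(e[:2]).round(4),np.degrees(np.arctan2(e[1],e[0])).round(2))
    print('  centre',W.mean(0).round(4))
    if len(P)==12:
        w=np.array([onplane(c,p,.056) for p in P]);a=np.linalg.svd(w-w.mean(0))[2][0];print('  seat',w.mean(0).round(4),np.degrees(np.arctan2(a[1],a[0]))%180)
for i in range(4): print('corner',tri([(V[f][0],V[f][1][i]) for f in V]))
print('seat',tri([(V[f][0],V[f][2].mean(0)) for f in V]))
E
```

```text
w3 [[308.6, 14.6], [388.0, 33.8], [388.0, 213.2], [276.5, 189.4]] 10 [317.6 172.5]
  edge 0.0815 -6.28
  edge 0.1918 -80.73
  edge 0.1324 173.42
  edge 0.1841 83.87
  centre [ 0.5934 -0.0719  0.02  ]
w4 [[331.6, 69.8], [409.7, 69.5], [447.4, 240.4], [328.9, 234.3]] 6 [369.6 223.3]
  edge 0.0807 -5.69
  edge 0.2016 -78.66
  edge 0.1424 170.9
  edge 0.1843 83.59
  centre [ 0.5953 -0.0738  0.02  ]
corner (array([0.55025785, 0.02524773, 0.02238381]), [np.float64(0.04357180202276879), np.float64(0.04209477928859607)])
corner (array([0.63182447, 0.01748756, 0.01529603]), [np.float64(0.025791042931250608), np.float64(0.02546327863852572)])
corner (array([ 0.64858337, -0.15146312,  0.08028413]), [np.float64(1.2683432162627728), np.float64(1.2477787351423912)])
corner (array([ 0.53008622, -0.1576919 ,  0.01956905]), [np.float64(0.32032523227511234), np.float64(0.30625140396000505)])
seat (array([ 0.57232073, -0.11526143,  0.09936861]), [np.float64(2.4123645132972227), np.float64(2.313739724819092)])
```

```bash
python3 - <<'E'
from h import *
out=[]
V={}
for fn,q,box,vm in (('w3',[(310,15),(389,34),(349,204),(277,189)],(294,128,350,202),110),('w4',[(332,70),(411,70),(402,235),(330,235)],(347,181,393,238),110)):
    c=load(fn); hsv=cv2.cvtColor(c['img'],cv2.COLOR_RGB2HSV)
    green=((hsv[...,1]>60)).astype(np.uint8); g=hsv[...,1].astype(float)
    L=[]
    # sub-pixel edge: saturation profile along normals
    for i in range(4):
        a,b=np.array(q[i],float),np.array(q[(i+1)%4],float); ln=np.linalg.norm(b-a); t=(b-a)/ln; n=np.array([t[1],-t[0]])
        lo,hi={0:(.1,.9),1:(.05,.42),2:(.05,.2) if 0 else (.8,.95),3:(.1,.9)}[i]
        if i==2: rng=list(np.linspace(.05,.14,6))+list(np.linspace(.85,.95,6))
        else: rng=np.linspace(lo,hi,40)
        pts=[]
        for f in rng:
            p=a+f*(b-a); ss=np.arange(-5,5.01,.25); xy=(p+ss[:,None]*n).astype(np.float32)
            pr=cv2.remap(g.astype(np.float32),xy[:,0:1],xy[:,1:2],cv2.INTER_LINEAR).ravel()
            mid=(pr[:6].mean()+pr[-6:].mean())/2
            j=np.argmax(pr>mid)
            if abs(pr[-1]-pr[0])>25 and j>0: pts.append(p+ss[j]*n)
        pts=np.array(pts,np.float32); vx,vy,x,y=cv2.fitLine(pts,cv2.DIST_HUBER,0,.01,.01).ravel()
        L.append(np.cross([x,y,1],[x+vx,y+vy,1])); print(fn,i,len(pts))
    C=[(lambda p:p[:2]/p[2])(np.cross(L[i-1],L[i])) for i in range(4)]
    print(np.round(C,1).tolist())
    W=np.array([onplane(c,p,.02) for p in C])
    for i in range(4):
        e=W[(i+1)%4]-W[i]; print('  edge',np.linalg.norm(e[:2]).round(4),np.degrees(np.arctan2(e[1],e[0])).round(2))
    print('  centre',W.mean(0).round(4))
    V[fn]=(c,C)
    for vm in (90,100,110,120):
        c2,P=wells(fn,box,vmax=vm,amin=12,amax=150)
        print(vm,len(P),P.mean(0).round(1))
    x0,y0,x1,y1=box
    out.append(cv2.resize(c['img'][y0:y1,x0:x1],(400,500),interpolation=cv2.INTER_NEAREST))
for i in range(4): print('corner',tri([(V[f][0],V[f][1][i]) for f in V]))
cv2.imwrite('pics/crop3.png',np.hstack(out)[:,:,::-1])
E
```

```text
w3 0 40
w3 1 34
w3 2 12
w3 3 40
[[308.3, 14.3], [391.9, 34.4], [348.2, 205.6], [275.1, 189.9]]
  edge 0.0857 -6.18
  edge 0.1858 -96.33
  edge 0.0863 173.39
  edge 0.1852 83.5
  centre [ 0.582  -0.0709  0.02  ]
90 3 [315.5 188.1]
100 6 [317.  181.7]
110 10 [317.6 172.5]
120 12 [319.9 168.8]
w4 0 40
w4 1 35
w4 2 12
w4 3 40
[[331.2, 69.5], [414.2, 69.4], [399.7, 235.6], [328.0, 234.6]]
  edge 0.0858 -5.81
  edge 0.1863 -96.68
  edge 0.0856 173.3
  edge 0.185 83.39
  centre [ 0.5819 -0.0709  0.02  ]
90 0 nan
100 3 [369.3 229.6]
110 6 [369.6 223.3]
120 9 [370.  217.1]
corner (array([0.54989103, 0.02559748, 0.02139304]), [np.float64(0.02467103260526434), np.float64(0.023835411149284887)])
corner (array([0.63540445, 0.01689876, 0.01890263]), [np.float64(0.23816828222077807), np.float64(0.235317953264816)])
corner (array([ 0.61458691, -0.16931566,  0.01682102]), [np.float64(0.3230671158851241), np.float64(0.31570135150692813)])
corner (array([ 0.52868403, -0.15847163,  0.01902951]), [np.float64(0.049435562506971564), np.float64(0.04724990604587158)])<stdin>:32: RuntimeWarning: Mean of empty slice.
  ret = ret.dtype.type(ret / rcount)
```

View pics/crop3.png

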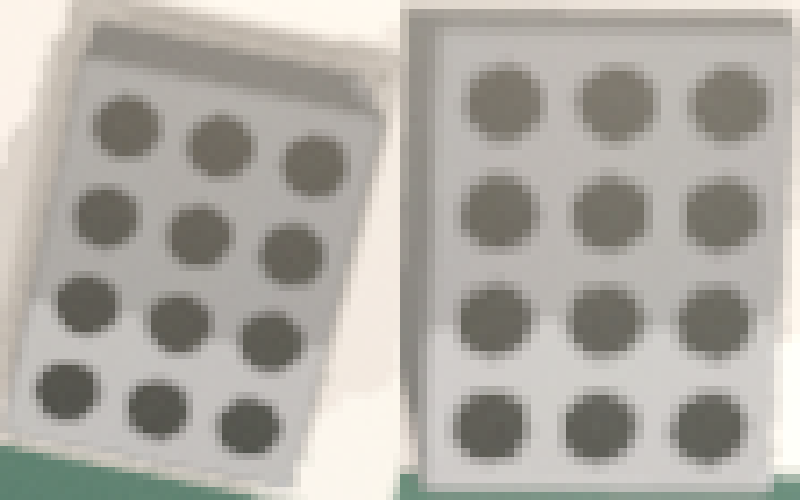

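```bash
python3 - <<'E'
from h import *
R=[]
for fn,box,vm in (('w3',(294,128,350,202),122),('w4',(347,181,393,238),135)):
    c,P=wells(fn,box,vmax=vm,amin=12,amax=150); w=np.array([onplane(c,p,.056) for p in P]);a=np.linalg.svd(w-w.mean(0))[2][0]
    print(fn,len(P),P.mean(0),w.mean(0).round(4),np.degrees(np.arctan2(a[1],a[0]))%180); R.append((c,P.mean(0)))
print(tri(R))
y=np.radians(-6.45);ey=np.array([-np.sin(y),np.cos(y)]);ex=np.array([np.cos(y),np.sin(y)])
C=np.array([.582,-.0709]);print('pred seat',C-.05*ey,'empty',C+.05*ey)
# pocket inner rim / bar corners: project predictions to check
for fn in ('w3','w4'):
    c=load(fn); im=c['img'].copy()
    for zs,pts in ((.02,[(-23.5,18.5),(23.5,18.5),(23.5,81.5),(-23.5,81.5)]),(.1,[(-32,-7),(32,-7),(32,7),(-32,7)]),(.02,[(-42,-92),(42,-92),(42,92),(-42,92)])):
        q=np.array([proj(c,[*(C+ex*a/1000+ey*b/1000),zs]) for a,b in pts])
        cv2.polylines(im,[np.round(q*16).astype(int)],True,(255,0,0),1,cv2.LINE_AA,4)
    a=cv2.resize(im[5:245,255:425],None,fx=2.35,fy=2.35,interpolation=cv2.INTER_CUBIC)
    R.append(a)
cv2.imwrite('pics/ov.png',np.hstack(R[2:])[:,:,::-1])
E
```

```text
w3 12 [319.92749298 168.79516898] [ 0.5767 -0.1204  0.056 ] 83.23561516817249
w4 12 [370.34327344 210.86114987] [ 0.5767 -0.1203  0.056 ] 83.48507145866321
(array([ 0.57674647, -0.12031824,  0.05536448]), [np.float64(0.035926618482025066), np.float64(0.03469027246055669)])
pred seat [ 0.57638319 -0.12058351] empty [ 0.58761681 -0.02121649]
```

View pics/ov.png

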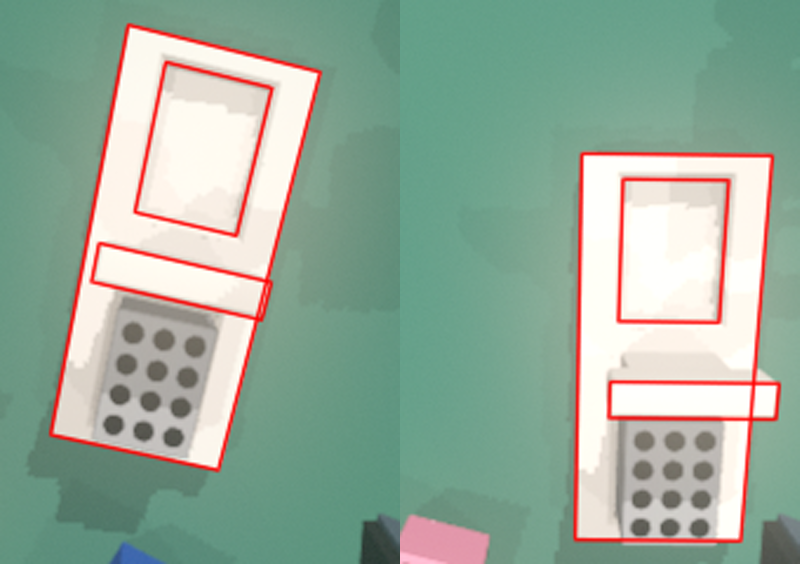

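The predicted outlines fit both views. The empty pocket is at (0.5877, -0.0212) with yaw -6.45°, and the triangulated rim and seated-top heights of 0.019 and 0.055 agree with the text. Next I grasp the block.

Emit:
play_rows(targets="-0.7 5 0 2;-1.5 10 0 4.5;-2.2 15 -2 7;-3 20 -5 9.5;-3.6 25 -9 12;-4.2 28.7 -13 12.7;-4.2 28.7 -13 12.7;-4.2 28.7 -13 12.7", fingers=-1)

```text
time: 5.35
tool_pos: [0.4879, 0.2104, 0.1043]
tcp_rot: [[0.0, -0.118, 0.993], [-0.0, 0.993, 0.118], [-1.0, -0.0, 0.0]]
ft_force: [-0.2, -0.3, 0.3]
opening: 0.0912
```

Emit:
play_rows(targets="0 0 -2 0;0 0 -4 0;0 0 -6 0;0 0 -7.5 0;0 0 -8.2 0;0 0 -8.4 0;0 0 -8.4 0;0 0 -8.4 0")

```text
time: 6.35
tool_pos: [0.4878, 0.2108, 0.0204]
tcp_rot: [[0.001, -0.117, 0.993], [0.0, 0.993, 0.117], [-1.0, 0.0, 0.001]]
ft_force: [0.3, 0.1, 0.0]
opening: 0.0913
```

```bash
python3 - <<'E'
from h import *
c=snap('wrist','w5'); o=c['obs'];print(o['time'],o['tool_pos'],np.round(o['joint_velocities'],1),np.round(o['tcp_rot'],3).tolist(),o['ft_force'])
E
```

```text
6.35 [0.48780909 0.21075601 0.0203585 ] [-0.   0.1  0.1 -0.1 -0.1  0.1] [[0.001, -0.117, 0.993], [0.0, 0.993, 0.117], [-1.0, 0.0, 0.001]] [0.25494362 0.0614552  0.02543002]
```

View pics/w5.png

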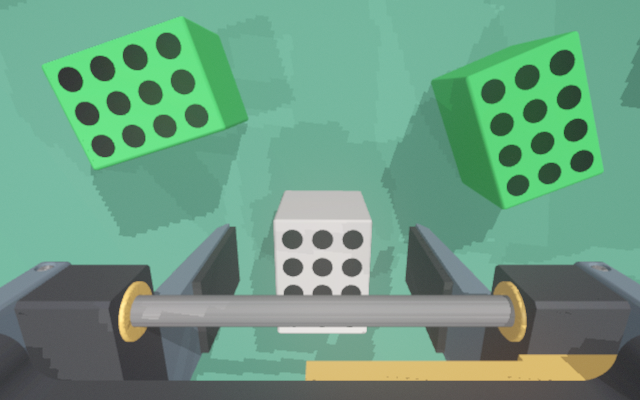

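The block is centred between the fingers at (322,270), and the green look-alikes are clear of them. Closing.

Emit:
play_rows(targets="0 0 0 0;0 0 0 0;0 0 0 0;0 0 0 0;0 0 0 0;0 0 0 0;0 0 0 0;0 0 0 0", fingers=1)

```text
time: 7.4
tool_pos: [0.4875, 0.2106, 0.0199]
tcp_rot: [[-0.0, -0.117, 0.993], [-0.0, 0.993, 0.117], [-1.0, -0.0, -0.0]]
ft_force: [1.4, 0.8, -0.8]
opening: 0.0438
```

Emit:
play_rows(targets="0 0 1 0;0 0 2.5 0;0 0 4.5 0;0 0 6.5 0;0 0 8.5 0;0 0 9 0;0 0 9 0;0 0 9 0")

```text
time: 8.4
tool_pos: [0.4872, 0.2105, 0.1094]
tcp_rot: [[-0.001, -0.117, 0.993], [-0.0, 0.993, 0.117], [-1.0, -0.0, -0.001]]
ft_force: [0.0, 0.1, -1.8]
opening: 0.0439
```

```bash
python3 - <<'E'
from h import *
c=snap('wrist','w6');o=c['obs'];print(o['tool_pos'],o['ft_force'],o['opening'])
E
```

```text
[0.48716283 0.21052973 0.10937439] [ 0.04702041  0.07001678 -1.83924035] 0.04391197807170024
```

View pics/w6.png

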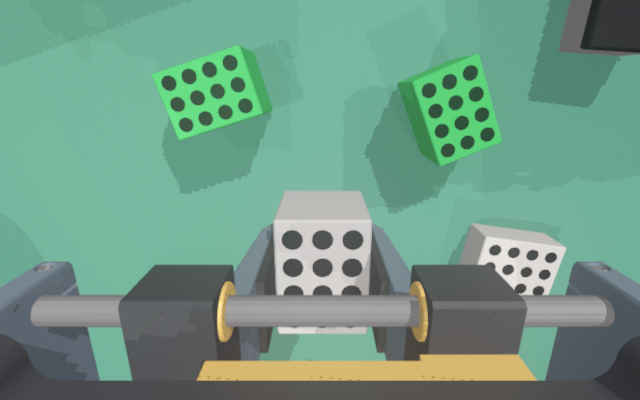

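Held: opening 43.9 mm, 1.8 N of weight. Moving over the pocket.

Emit:
play_rows(targets="1.5 -3.5 0 -2;3.5 -8 0 -5;5.5 -12.5 0 -8;7.5 -17 0 -10;9 -21 0 -12;10 -23.2 0 -13.2;10 -23.2 0 -13.2;10 -23.2 0 -13.2")

```text
time: 9.45
tool_pos: [0.587, -0.0205, 0.1096]
tcp_rot: [[-0.001, 0.112, 0.994], [0.0, 0.994, -0.112], [-1.0, 0.0, -0.001]]
ft_force: [-0.0, 0.3, -1.7]
opening: 0.0442
```

Emit:
play_rows(targets="0 0 -1.5 0;0 0 -3 0;0 0 -4.5 0;0 0 -5.3 0;0 0 -5.5 0;0 0 -5.5 0;0 0 -5.5 0;0 0 -5.5 0")

```text
time: 10.45
tool_pos: [0.5878, -0.0214, 0.0553]
tcp_rot: [[0.001, 0.113, 0.994], [-0.0, 0.994, -0.113], [-1.0, -0.0, 0.001]]
ft_force: [-0.2, 0.4, -1.8]
opening: 0.0438
```

```bash
python3 - <<'E'
from h import *
c=snap('wrist','w7');o=c['obs'];print(o['time'],o['tool_pos'],np.round(o['tcp_rot'],3).tolist(),o['ft_force'],o['opening'])
s=snap('scene','s7');d=snap('side','d7')
a=cv2.resize(s['img'][120:230,240:350],(400,400),interpolation=cv2.INTER_CUBIC);b=cv2.resize(d['img'][190:300,280:390],(400,400),interpolation=cv2.INTER_CUBIC)
cv2.imwrite('pics/c7.png',np.hstack([a,b])[:,:,::-1])
E
```

```text
10.45 [ 0.58777749 -0.02140879  0.05530624] [[0.001, 0.113, 0.994], [-0.0, 0.994, -0.113], [-1.0, -0.0, 0.001]] [-0.24997138  0.38691633 -1.79220126] 0.04375888842113983
```

View pics/w7.png

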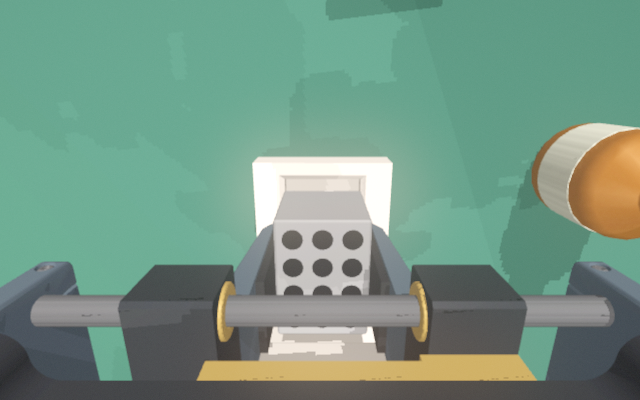

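View pics/c7.png

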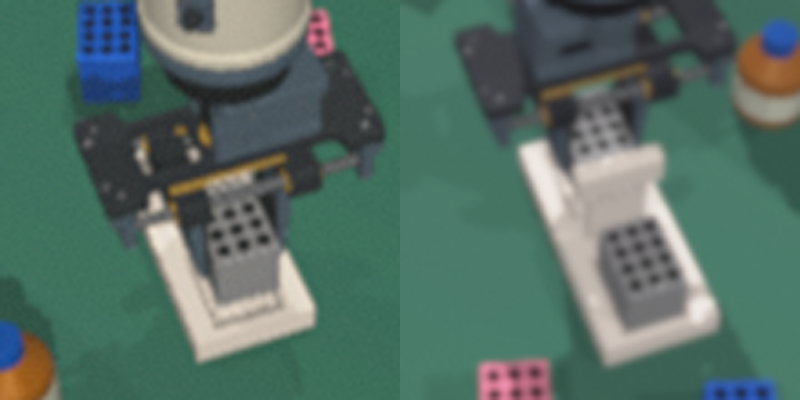

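The block is square over the pocket: in w7 both the plate (254–391) and the block (275–370) centre on column 322. Lowering gently.

Emit:
play_rows(targets="0 0 -0.4 0;0 0 -0.8 0;0 0 -1.1 0;0 0 -1.4 0;0 0 -1.7 0;0 0 -2 0;0 0 -2.2 0;0 0 -2.2 0")

```text
time: 11.6
tool_pos: [0.5875, -0.0213, 0.0328]
tcp_rot: [[-0.0, 0.113, 0.994], [0.0, 0.994, -0.113], [-1.0, 0.0, -0.0]]
ft_force: [-0.9, -0.7, -1.6]
opening: 0.0435
```

Emit:
play_rows(targets="0 0 -0.1 0;0 0 -0.2 0;0 0 -0.3 0;0 0 -0.4 0;0 0 -0.45 0;0 0 -0.5 0;0 0 -0.5 0;0 0 -0.5 0")

```text
time: 12.6
tool_pos: [0.5875, -0.0213, 0.0279]
tcp_rot: [[-0.0, 0.112, 0.994], [0.0, 0.994, -0.112], [-1.0, 0.0, -0.0]]
ft_force: [-0.7, 0.7, -1.6]
opening: 0.0435
```

Emit:
play_rows(targets="0 0 -0.05 0;0 0 -0.1 0;0 0 -0.1 0;0 0 -0.15 0;0 0 -0.15 0;0 0 -0.2 0;0 0 -0.2 0;0 0 -0.2 0")

```text
time: 13.6
tool_pos: [0.5876, -0.0214, 0.0278]
tcp_rot: [[0.001, 0.112, 0.994], [-0.0, 0.994, -0.112], [-1.0, -0.0, 0.001]]
ft_force: [-10.5, 1.3, 36.6]
opening: 0.044
```

It stopped at TCP z 0.0278 with 36 N of push-back, which is the predicted seated height (0.0199 + 0.008). I'll relax the push, then open.

Emit:
play_rows(targets="0 0 0.1 0;0 0 0.15 0;0 0 0.15 0;0 0 0.15 0;0 0 0.15 0;0 0 0.15 0;0 0 0.15 0;0 0 0.15 0")

```text
time: 14.6
tool_pos: [0.5875, -0.0214, 0.0279]
tcp_rot: [[0.0, 0.112, 0.994], [-0.0, 0.994, -0.112], [-1.0, -0.0, 0.0]]
ft_force: [-2.1, -0.7, 10.1]
opening: 0.044
```

Emit:
play_rows(targets="0 0 0 0;0 0 0 0;0 0 0 0;0 0 0 0;0 0 0 0;0 0 0 0;0 0 0 0;0 0 0 0", fingers=-1)

```text
time: 15.6
tool_pos: [0.5876, -0.0213, 0.0274]
tcp_rot: [[0.0, 0.112, 0.994], [-0.0, 0.994, -0.112], [-1.0, -0.0, 0.0]]
ft_force: [0.1, 0.3, 0.0]
opening: 0.0913
```

Emit:
play_rows(targets="0 0 3 0;0 0 8 0;0 0 13 0;0 0 17 0;-0.5 -3 20.6 0;-1 -8 20.6 0;-1.2 -10.5 20.6 0;-1.2 -10.5 20.6 0")

```text
time: 16.6
tool_pos: [0.5753, -0.1279, 0.2334]
tcp_rot: [[-0.0, 0.115, 0.993], [-0.0, 0.993, -0.115], [-1.0, -0.0, 0.0]]
ft_force: [0.1, 0.1, -0.5]
opening: 0.0915
```

Emit:
play_rows(targets="0 0 0 0;0 0 0 0;0 0 0 0;0 0 0 0;0 0 0 0;0 0 0 0;0 0 0 0;0 0 0 0")

```text
time: 17.6
tool_pos: [0.5755, -0.1264, 0.2334]
tcp_rot: [[-0.0, 0.113, 0.994], [0.0, 0.994, -0.113], [-1.0, 0.0, -0.0]]
ft_force: [-0.3, 0.1, -1.0]
opening: 0.0912
```

```bash
python3 - <<'E'
from h import *
c=snap('wrist','w8');o=c['obs'];print(o['time'],o['tool_pos'],np.round(o['tcp_rot'],3).tolist(),o['ft_force'],o['opening'])
s=snap('scene','s8');d=snap('side','d8')
a=cv2.resize(s['img'][130:230,250:350],(400,400),interpolation=cv2.INTER_CUBIC);b=cv2.resize(d['img'][210:300,300:390],(400,400),interpolation=cv2.INTER_CUBIC)
cv2.imwrite('pics/c8.png',np.hstack([a,b])[:,:,::-1])
E
```

```text
17.6 [ 0.57553564 -0.12636886  0.23341179] [[-0.0, 0.113, 0.994], [0.0, 0.994, -0.113], [-1.0, 0.0, -0.0]] [-0.28321469  0.13394059 -0.97079572] 0.0911856383819313
```

View pics/w8.png

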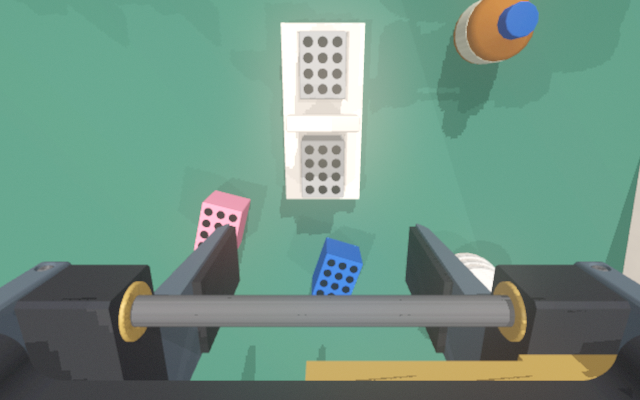

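View pics/c8.png

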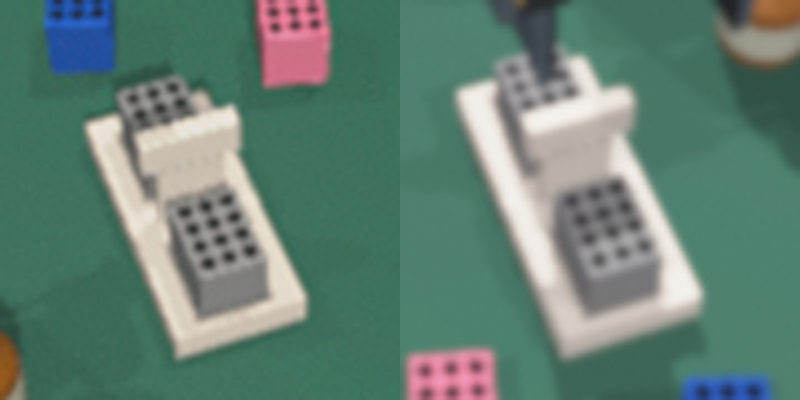

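The w8 view shows both blocks in the carrier: new wells at about (322,65), seated wells at (323,165), and the bar at (322,123). I'll measure flushness from the well pitch and find the handle position.

```bash
python3 - <<'E'
from h import *
for n,box in (('new',(300,31,346,99)),('seat',(301,137,345,198))):
    for vm in (125,135,145):
        c,P=wells('w8',box,vmax=vm,amin=12,amax=200)
        if len(P)==12:
            w=np.array([onplane(c,p,.056) for p in P]);S=np.linalg.svd(w-w.mean(0));a=S[2][0]
            print(n,vm,P.mean(0).round(1),w.mean(0).round(4),S[1][:2].round(5),(np.degrees(np.arctan2(a[1],a[0]))%180).round(2))
c=load('w8')
cv2.imwrite('pics/c9.png',cv2.resize(c['img'][10:210,260:390],None,fx=3,fy=3,interpolation=cv2.INTER_CUBIC)[:,:,::-1])
g=cv2.cvtColor(c['img'],cv2.COLOR_RGB2GRAY)
for x in (295,322,350): print(x,g[104:140,x].tolist())
E
```

```text
new 145 [322.1  65.2] [ 0.5876 -0.0216  0.056 ] [0.05332 0.0382 ] 83.74
seat 135 [322.3 169.5] [ 0.5767 -0.1204  0.056 ] [0.05315 0.03816] 84.29
seat 145 [322.3 169.5] [ 0.5767 -0.1204  0.056 ] [0.05331 0.03814] 84.17
295 [237, 237, 237, 237, 237, 237, 237, 237, 237, 237, 237, 239, 254, 255, 255, 255, 255, 255, 255, 255, 255, 255, 255, 255, 255, 255, 255, 240, 244, 254, 254, 254, 254, 254, 255, 255]
322 [223, 222, 222, 222, 222, 222, 222, 222, 222, 219, 227, 240, 254, 255, 255, 255, 255, 255, 255, 255, 255, 255, 255, 255, 255, 255, 255, 238, 212, 205, 200, 177, 160, 161, 160, 161]
350 [254, 254, 254, 254, 254, 254, 254, 254, 254, 252, 242, 238, 254, 255, 255, 254, 254, 254, 254, 254, 254, 254, 254, 254, 254, 254, 249, 224, 241, 254, 254, 254, 254, 254, 254, 254]
```

View pics/c9.png

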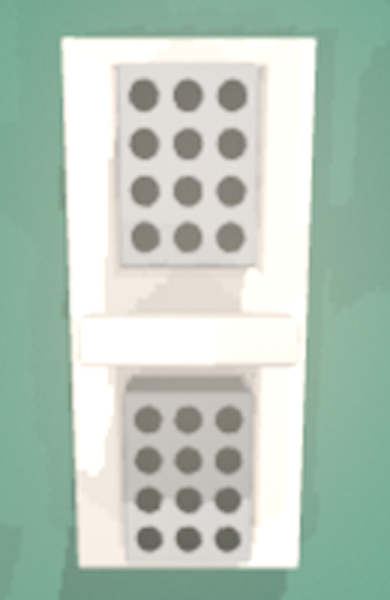

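```bash
python3 - <<'E'
from h import *
print(np.round(readout.get_obs()['joints'],1))
E
```

```text
[-18.2  24.3  80.8   0.   74.9 -11.7]
```

Both blocks have the same well pitch and their midpoint agrees, so they're flush and the handle is at (0.582, -0.071). Turning 90° to pinch across carrier y.

Emit:
play_rows(targets="0.1 1 0 10;0.3 2 0 20;0.5 4 0 30;0.6 5.5 0 40;0.6 5.5 0 50;0.6 5.5 0 60;0.6 5.5 0 70;0.6 5.5 0 80")

```text
time: 18.75
tool_pos: [0.5815, -0.0714, 0.2334]
tcp_rot: [[-0.0, -0.961, 0.278], [-0.0, 0.278, 0.961], [-1.0, 0.0, -0.0]]
ft_force: [0.8, -0.1, -0.4]
opening: 0.0914
```

Emit:
play_rows(targets="0 0 0 10;0 0 -2 10;0 0 -5 10;0 0 -8 10;0 0 -9.5 10;0 0 -9.5 10;0 0 -9.5 10;0 0 -9.5 10")

```text
time: 19.75
tool_pos: [0.5822, -0.0715, 0.1394]
tcp_rot: [[0.002, -0.994, 0.112], [-0.0, 0.112, 0.994], [-1.0, -0.002, -0.0]]
ft_force: [-0.3, 0.3, -0.2]
opening: 0.0912
```

```bash
python3 - <<'E'
from h import *
c=snap('wrist','w10');o=c['obs'];print(o['time'],o['tool_pos'],np.round(o['tcp_rot'],3).tolist(),o['opening'])
E
```

```text
19.75 [ 0.58217336 -0.07148625  0.13944948] [[0.002, -0.994, 0.112], [-0.0, 0.112, 0.994], [-1.0, -0.002, -0.0]] 0.09124356979420484
```

View pics/w10.png

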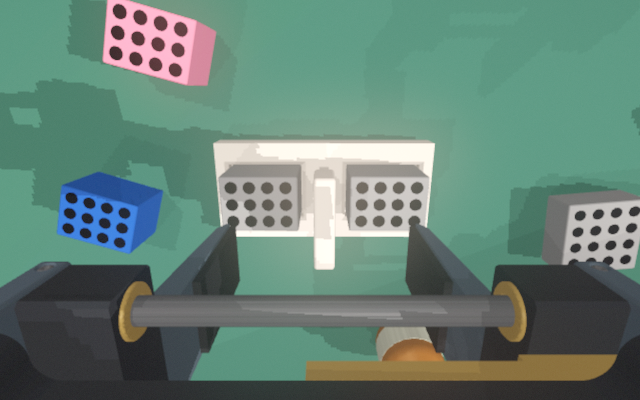

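The bar, at columns 315–334, sits midway between the fingers (236 and 408), and the two block tops line up at rows 180–230. Descending and gripping.

Emit:
play_rows(targets="0 0 -2 0;0 0 -4 0;0 0 -5.5 0;0 0 -6.5 0;0 0 -7 0;0 0 -7.1 0;0 0 -7.1 0;0 0 -7.1 0")

```text
time: 20.8
tool_pos: [0.5818, -0.0714, 0.0678]
tcp_rot: [[0.001, -0.994, 0.112], [-0.0, 0.112, 0.994], [-1.0, -0.001, -0.0]]
ft_force: [-0.3, -0.5, 0.5]
opening: 0.0912
```

Emit:
play_rows(targets="0 0 0 0;0 0 0 0;0 0 0 0;0 0 0 0;0 0 0 0;0 0 0 0;0 0 0 0;0 0 0 0", fingers=1)

```text
time: 21.8
tool_pos: [0.5816, -0.0712, 0.0674]
tcp_rot: [[-0.0, -0.994, 0.113], [0.0, 0.113, 0.994], [-1.0, 0.0, 0.0]]
ft_force: [-0.1, 2.8, 1.1]
opening: 0.0141
```

The opening is 14.1 mm, matching the bar's thickness. Lifting gently, first 4 cm, then on to 14 cm.

Emit:
play_rows(targets="0 0 0.2 0;0 0 0.6 0;0 0 1.2 0;0 0 2 0;0 0 2.8 0;0 0 3.5 0;0 0 3.9 0;0 0 4 0")

```text
time: 22.8
tool_pos: [0.5816, -0.0714, 0.1077]
tcp_rot: [[0.0, -0.994, 0.112], [-0.0, 0.112, 0.994], [-1.0, -0.0, -0.0]]
ft_force: [-0.3, -0.4, -6.6]
opening: 0.0139
```

Emit:
play_rows(targets="0 0 0.5 0;0 0 1.5 0;0 0 3 0;0 0 5 0;0 0 7 0;0 0 9 0;0 0 10.3 0;0 0 11 0")

```text
time: 23.8
tool_pos: [0.5817, -0.0714, 0.2184]
tcp_rot: [[0.001, -0.994, 0.113], [-0.0, 0.113, 0.994], [-1.0, -0.001, -0.0]]
ft_force: [0.5, 0.2, -6.3]
opening: 0.0137
```

Emit:
play_rows(targets="0 0 0 0;0 0 0 0;0 0 0 0;0 0 0 0;0 0 0 0;0 0 0 0;0 0 0 0;0 0 0 0")

```text
time: 24.8
tool_pos: [0.5815, -0.0713, 0.2174]
tcp_rot: [[-0.0, -0.994, 0.112], [0.0, 0.112, 0.994], [-1.0, 0.0, 0.0]]
ft_force: [0.0, -0.2, -7.1]
opening: 0.0141
```

```bash
python3 - <<'E'
from h import *
c=snap('wrist','w11');o=c['obs'];print(o['time'],o['tool_pos'],np.round(o['tcp_rot'],3).tolist(),o['opening'],o['ft_force'],o['torque'],np.round(o['joint_velocities'],2))
s=snap('scene','s11');d=snap('side','d11')
a=cv2.resize(s['img'][90:220,230:360],(400,400),interpolation=cv2.INTER_CUBIC);b=cv2.resize(d['img'][150:280,290:420],(400,400),interpolation=cv2.INTER_CUBIC)
cv2.imwrite('pics/c11.png',np.hstack([a,b])[:,:,::-1])
E
```

```text
24.8 [ 0.58154999 -0.07131817  0.21741525] [[-0.0, -0.994, 0.112], [0.0, 0.112, 0.994], [-1.0, 0.0, 0.0]] 0.014092592880013943 [ 0.03639498 -0.17676786 -7.14761014] [ 0.06675591  0.0134824  -0.04156449] [ 0.06  0.   -0.09 -0.1   0.01 -0.  ]
```

View pics/w11.png

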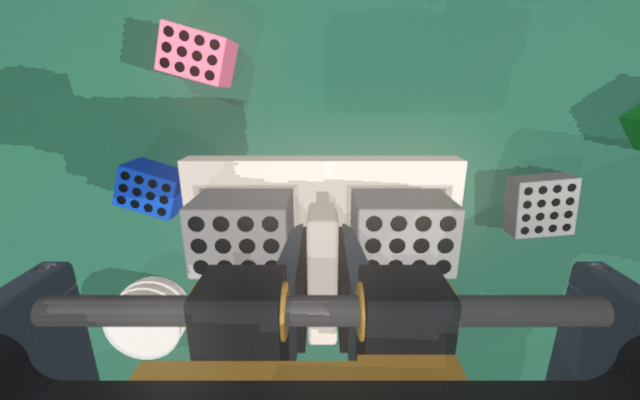

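View pics/c11.png

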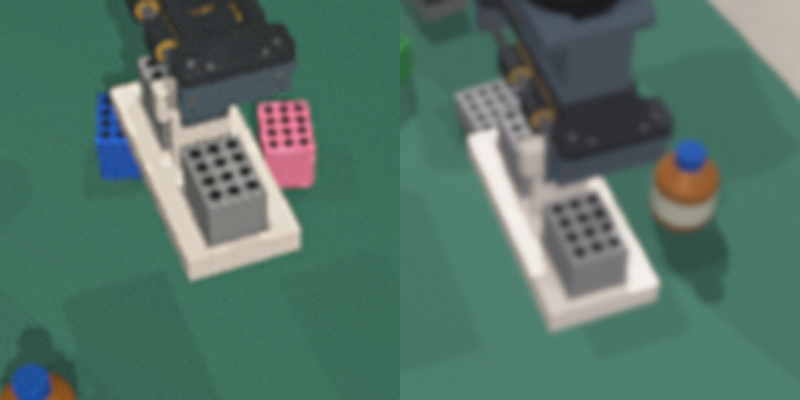

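View pics/s11.png

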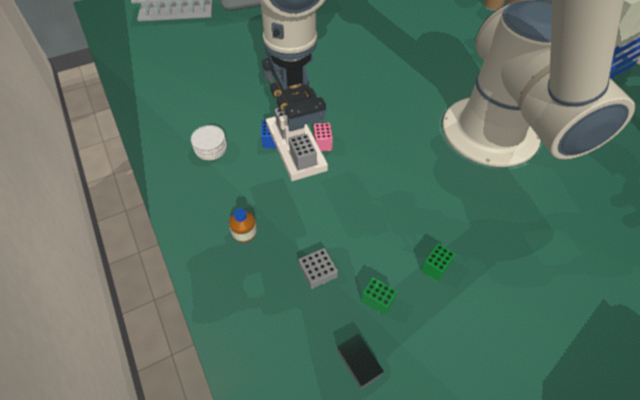

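```bash
python3 - <<'E'
from h import *
y=np.radians(-6.45);ey=np.array([-np.sin(y),np.cos(y)]);ex=np.array([np.cos(y),np.sin(y)]);C=np.array([.582,-.0712]);dz=.1500
for f in ('w11','s11','d11'):
    c=load(f)
    print(f,[(p,proj(c,[*(C+ex*p[0]/1e3+ey*p[1]/1e3),p[2]/1e3+dz]).round(1).tolist()) for p in [(-42,-92,20),(-42,92,20),(42,92,20),(-22,-80,56),(-22,80,56),(22,80,56)]])
c=snap('wrist','w12'); print(np.abs(c['img'].astype(int)-load('w11')['img']).mean(), c['obs']['time'])
cv2.imwrite('pics/c12.png',np.hstack([cv2.resize(load('s11')['img'][100:190,255:345],(400,400)),cv2.resize(load('d11')['img'][165:265,300:400],(400,400))])[:,:,::-1])
E
```

```text
w11 [((-42, -92, 20), [177.5, 160.7]), ((-42, 92, 20), [468.6, 161.1]), ((42, 92, 20), [453.4, 278.7]), ((-22, -80, 56), [177.9, 209.4]), ((-22, 80, 56), [468.3, 209.8]), ((22, 80, 56), [458.9, 280.4])]
s11 [((-42, -92, 20), [298.8, 109.3]), ((-42, 92, 20), [327.1, 163.6]), ((42, 92, 20), [290.8, 174.2]), ((-22, -80, 56), [292.0, 103.1]), ((-22, 80, 56), [316.7, 151.1]), ((22, 80, 56), [297.1, 156.6])]
d11 [((-42, -92, 20), [339.2, 252.4]), ((-42, 92, 20), [312.3, 194.0]), ((42, 92, 20), [343.6, 185.9]), ((-22, -80, 56), [346.5, 235.9]), ((-22, 80, 56), [321.5, 185.3]), ((22, 80, 56), [338.5, 180.9])]
1.0530911458333334 24.95
```

View pics/c12.png

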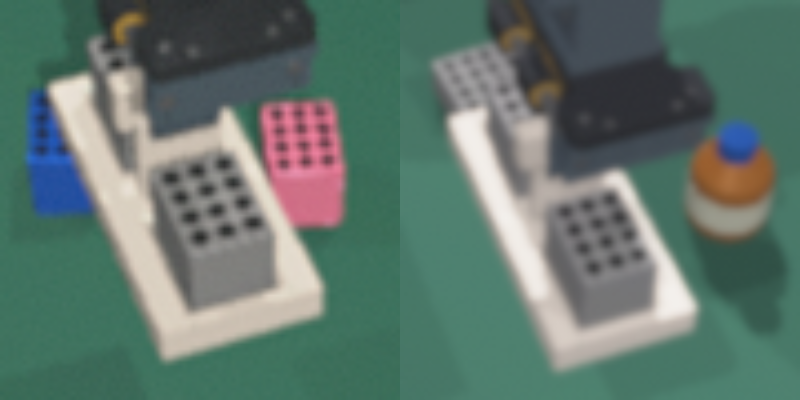

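The level-carrier prediction matches the images to within about 1–3 px: scene corners (328,165) and (292,175) against predicted (327,164) and (291,174). Handing in.

```bash
python3 - <<'E'
from h import *
o=readout.get_obs();print(o['time'],o['tool_pos'][2],o['opening'],o['ft_force'][2]); print(sign_off())
E
```

```text
25.0 0.21740263294060314 0.014247063309367057 -6.812848285817245
the job is handed in; nothing more can be done
None
```

I seated the grey 3x4 block in the carrier's empty pocket, pressed it home and let go. I then took the carrier by its handle and handed the job in at 25 s, still holding it in the air.

- **Seating:** the press stopped on the pocket floor at the expected height with 36.6 N of push-back. That was gripper force at the fingertips, with the wrist well under its 120 N limit. Afterwards both block tops showed the same well spacing and sat about 99 mm apart, so they measure flush to about 1 mm.
- **Lift:** the tool rose straight up 15.0 cm with the jaws on the 14 mm bar and about 7 N of weight on the wrist. That is about 1 N more than the nominal 0.62 kg.
- **Level and steady:** plate corners in the wrist and scene views agreed with a level carrier to about 1–4 px. Both blocks were in it and the joints were at rest.
- **Bystanders:** the wide block, bottle, dishes, slide box and coloured look-alikes looked unmoved by eye in the last scene view. I did not re-measure them.

No check failed. The only disagreement was in the heights. The loose block's top triangulated at 45 mm from the two wrist views, or 42 mm with the scene view added, against the stated 48 mm, so I used 48 mm.

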